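# Unscrew the last captive screw of the sewing-machine control box

### The arm

A 7-joint arm with a two-finger parallel gripper is mounted at the origin on the work surface. World frame = base frame: x ahead of the robot, y to its left, z up, the work surface at z = 0. Lengths are in m, angles in rad, forces in N, time in s.
With the tool pointing down it reaches from about 0.425 to 0.825 m from the base axis. Payload 3.6 kg.
Tool frame: the origin (TCP) lies where the fingers leave the gripper's body, on its centre line; the fingertips stand 73 mm ahead of it and the grasp point (between the pads) lies 54 mm ahead of it; z points along the fingers, y is the line along which they close (so a half turn about z gives the same grasp; the last joint's range is limited). The gripper opens to 85 mm and grips with 20 to 120 N. Pads are 22 mm wide; open, the fingers measure 114 mm over their backs; the gripper's body (76 mm by 85 mm) begins 54 mm behind the grasp point. The pads swing forward as they close: fully open they stand 13 mm farther back than shut.
Start: joints at [-1.331, 0.615, -0.013, 1.423, 0.008, 1.103, -0.04], TCP at [0.171, 0.627, 0.304] pointing down, gripper open.
Joint ranges: [-3.12, 3.12], [-0.3, 2.06], [-1.34, 1.32], [0.26, 2.42], [-1.36, 4.5], [0.01, 1.98], [-2.84, 2.84]. Speed limits (rad/s): [2.79, 2.79, 3.14, 3.14, 3.14, 3.14, 3.14].

### API

Orientations are given as a unit quaternion [x, y, z, w].
In Python, from station import arm, snapshot, camera_info, ticket gives the robot as it stands. Calls block until the motion is done:
- arm.movep(position, orientation): joint-space move of the TCP to a pose.
- arm.line_to(position, velocity=0.15, ori=None): straight line of the TCP; ori=None keeps the orientation; velocity is the mean speed in m/s.
- arm.move_j(angles): joint-space move.
- arm.move_gripper(opening, effort=None): opening from 0.0 (shut) to 1.0 (fully open); effort is the grip in N (None keeps the last); returns when the fingers have stopped.
- arm.pause(seconds).
- arm.ik(position, orientation): joint angles nearest the present ones, or None.
- snapshot(name): name is "side" or "top"; returns the picture (480x640x3 uint8, blue, green, red); there is no depth.
- camera_info(name): a dict with "fx", "fy", "cx", "cy" (pixels), "R" (3x3) and "t" (3): a world point X has camera coordinates R X + t. Camera axes: x right, y down, z forward; pixel columns grow to the right and rows downward; lengths in m; the calibration is good to about 2 mm. A picture is of the moment at which its call begins. camera_info takes no time and is no camera call.
A pose or a line that the arm cannot do raises arm.MotionError and nothing moves.
- ticket.finish_job(): hands the job in; it is judged then, once.
Readings, each from a call of its own:
- arm.read_time(): time.
- arm.read_joint_positions(): joint angles.
- arm.read_dq(): joint speeds.
- arm.read_effort(): joint torques, N m.
- arm.read_tool_pos(): TCP position.
- arm.read_eef_rot(): TCP orientation.
- arm.read_ft_force(): force on the tool from outside, world axes, zero at the start.
- arm.read_wrist_torque(): the same for the moment, N m.
- arm.read_opening(): opening from 0.0 (shut) to 1.0 (fully open).
- arm.read_finger_force(): force on a finger pad.
Only numpy, scipy, OpenCV 4.12 (cv2) and the standard library are available. Lean on these libraries where they do the work, as an engineer would, in place of code of your own. Each camera call takes 0.05 s, during which the arm holds its last target. There are 200 camera calls.

### The job

In the upholstery workshop the cover of the sewing machine's control box has to come off: its black-winged captive screw is already parked out, the red-winged one is still down. Pull the red wing straight up against its spring until its thread engages, keep it up and turn it anticlockwise, seen from above, almost a quarter turn to its stop, then let go so that it stays parked out. Leave the black screw parked as it is.

Things in the scene. Friction and masses are not known exactly. Their poses are not given: they have to be found in the camera images.
- red_wing (a point): Centre of the red wing, 38 mm long (own x), 12 mm thick (own y), 26 mm high (own z, up the screw's axis); the frame rises and turns with it. While the screw is down this point is 27 mm above the cover, the wing's foot 14 mm; below it a 17 mm round neck and a 22 mm wide, 6 mm high brass ferrule. Grip it from above, across its thickness.
- red_lift (a joint): How far the red screw is pulled straight up (m): 0 down, 0.022 at its upper stop. Its spring pulls it down with 4 N at the bottom, 8.4 N at the top; let go before it is turned, it springs back. Lift it about 18 mm to turn it.
- red_turn (a joint): Turn of the red wing (rad), 0 to 1.45 (stop), growing anticlockwise seen from above; near 0 at the start. Below 12 mm of lift it is blocked at about 0.1. Friction 0.05 N m. Beyond about 0.4 a coarse thread (not rigidly coupled: it only carries the screw from below) holds it up; let go, it settles on the thread at 12 mm of lift, rising to 14.5 mm at the stop.
- black_wing (a point): Centre of the equal black wing of the other screw, parked out, about 41 mm above the cover. Both screws stand on the aluminium cover of the control box, a fixed grey box 180 x 270 mm, 85 mm high, with black vent slots mid-cover; the screws are 156 mm apart, one at each end of the long side, either way round.

How it is judged:
On the way, in this order (a step that is already met when the one before it is completed fails the run):
1. the red screw is pulled up at least 12 mm against its spring, not yet turned past 30 degrees (value of joint red_lift above 0.012 m and value of joint red_turn below 0.52 rad), for 0.1 s.
2. still up at least 12 mm, the red wing is turned anticlockwise at least 60 degrees (value of joint red_lift above 0.012 m and value of joint red_turn above 1.05 rad), for 0.1 s.
At the end, for the whole second after the job is handed in: The red screw stays out by itself, at least 11 mm above its down position, its wing turned anticlockwise at least 60 degrees, at rest; the black screw is still parked (value of joint red_lift above 0.011 m and value of joint red_turn above 1.05 rad and velocity of joint red_lift between -0.005 and 0.005 m/s and distance of black_wing from where it was at the start of the episode below 0.008 m); the robot touches nothing.
It fails at once if the black screw is knocked off its thread or displaced by more than 8 mm (distance of black_wing from where it was at the start of the episode above 0.008 m).
It also fails if it takes over 35 s, if anything falls off the work surface, if the arm or the gripper's body presses on something with over 40 N, if the wrist force passes 120 N, or if a joint passes its speed limit or range.

## Working session

There is one attempt and no reset: what is moved stays moved. The work goes in short steps, each a Python script; the robot and the scene stay as the last script left them, time stands still between calls to the robot, and variables do not carry over. Pictures are saved under pics/ and viewed, at most 10 in all, crops included, and the job is handed in when it is done.

```bash
mkdir -p pics; python3 - <<'E'
from station import *
import cv2,numpy as np
for n in("top","side"):
    cv2.imwrite(f"pics/{n}0.png",snapshot(n)); c=camera_info(n); print(n,{k:np.round(v,4).tolist() for k,v in c.items() if k!='name'})
print(arm.read_eef_rot(),arm.read_time())
E
```

```text
top {'fx': 577.3379, 'fy': 577.3379, 'cx': 314.7589, 'cy': 245.9153, 'R': [[-0.0258, -0.9992, -0.0299], [-0.9967, 0.028, -0.0758], [0.0766, 0.0279, -0.9967]], 't': [0.0758, 0.597, 0.8101]}
side {'fx': 462.235, 'fy': 462.235, 'cx': 322.8526, 'cy': 241.2449, 'R': [[-0.7947, -0.6069, 0.0117], [-0.4798, 0.6161, -0.6247], [0.3719, -0.5021, -0.7808]], 't': [0.4613, 0.3457, 0.5801]}
[ 1.32438141e-01  9.91190574e-01 -1.16712064e-03 -1.51502411e-04] 0.1
```

View pics/top0.png

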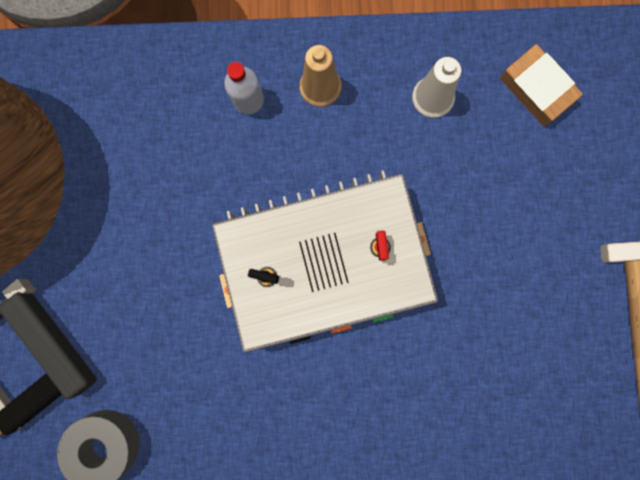

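View pics/side0.png

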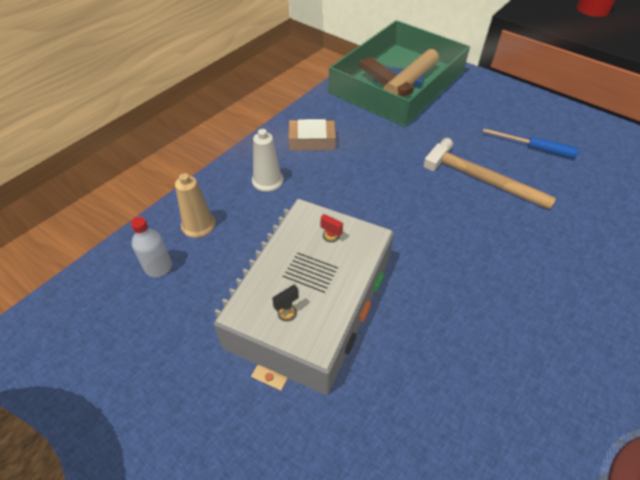

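The top view shows the red wing at about (382,246) and the black one at (263,276). In the side view they are at (331,226) and (286,298). Next I fit the 38x12x26 box silhouette to the colour masks in both views.

```bash
cat > fit.py <<'E'
import cv2,numpy as np
from scipy.optimize import minimize
from station import camera_info
C={n:camera_info(n) for n in("top","side")}
def proj(n,X):
    c=C[n];p=np.asarray(X)@np.array(c["R"]).T+np.array(c["t"])
    return np.c_[c["fx"]*p[:,0]/p[:,2]+c["cx"],c["fy"]*p[:,1]/p[:,2]+c["cy"]]
B=np.array([[a,b,c] for a in(-.019,.019) for b in(-.006,.006) for c in(-.013,.013)])
def box(p):
    x,y,z,w=p;c,s=np.cos(w),np.sin(w)
    return B@np.array([[c,-s,0],[s,c,0],[0,0,1]]).T+[x,y,z]
def mask(img,col,ctr,r=28):
    i=img.astype(int);b,g,rr=i[...,0],i[...,1],i[...,2]
    m=(rr>90)&(g<0.45*rr)&(b<0.45*rr) if col=="red" else i.max(2)<55
    w=np.zeros(m.shape,np.uint8);cv2.circle(w,ctr,r,1,-1)
    n,l,st,ce=cv2.connectedComponentsWithStats((m&(w>0)).astype(np.uint8))
    return (l==1+np.argmax(st[1:,4])).astype(np.uint8)
S=4
def cost(p,M):
    t=0
    for n,m in M.items():
        h=cv2.convexHull(proj(n,box(p)).astype(np.float32))
        im=np.zeros(m.shape,np.uint8);cv2.fillConvexPoly(im,np.round(((h+.5)*S-.5)*16).astype(np.int32),1,shift=4)
        t+=1-(im&m).sum()/(im|m).sum()
    return t
def fit(imgs,col,ctr,z0):
    M={n:cv2.resize(mask(imgs[n],col,ctr[n])*255,None,fx=S,fy=S,interpolation=cv2.INTER_LINEAR)//128 for n in imgs}
    c=C["top"];R=np.array(c["R"]);o=-R.T@np.array(c["t"]);d=R.T@[(ctr["top"][0]-c["cx"])/c["fx"],(ctr["top"][1]-c["cy"])/c["fy"],1]
    q=o+d*(z0-o[2])/d[2];best=None
    for w in np.arange(0,np.pi,np.pi/8):
        s=np.array([q[0],q[1],z0,w]);sim=np.vstack([s]+[s+np.eye(4)[k]*[.006,.006,.006,.3] for k in range(4)])
        r=minimize(cost,s,(M,),method="Nelder-Mead",options=dict(initial_simplex=sim,xatol=1e-5,fatol=1e-5))
        if best is None or r.fun<best.fun:best=r
    return best.x,best.fun,{n:int(m.sum()/S/S) for n,m in M.items()}
E
python3 - <<'E'
from fit import *
im={n:cv2.imread(f"pics/{n}0.png") for n in C}
r=fit(im,"red",{"top":(382,246),"side":(331,226)},.112)
b=fit(im,"black",{"top":(263,276),"side":(286,298)},.126)
print(r,b,np.hypot(*(r[0]-b[0])[:2]),"axis dir",np.arctan2(*(r[0]-b[0])[1::-1]))
v=[]
for n in C:
    i=cv2.resize(im[n],None,fx=4,fy=4)
    for f in(r,b):cv2.polylines(i,[np.round((cv2.convexHull(proj(n,box(f[0])).astype(np.float32))+.5)*4).astype(int)],1,(0,255,0),1)
    for f in (r,b):
        u=(proj(n,[f[0][:3]])[0]*4).astype(int);v.append(i[u[1]-140:u[1]+140,u[0]-190:u[0]+190])
cv2.imwrite("pics/fit.png",np.vstack([np.hstack(v[:2]),np.hstack(v[2:])]))
E
```

```text
(array([ 0.59153734, -0.02880806,  0.11040166,  0.01788871]), np.float64(0.5431569524182286), {'top': 289, 'side': 275}) (array([0.55505492, 0.12419202, 0.10435616, 1.30292198]), np.float64(1.002509937841824), {'top': 248, 'side': 100}) 0.15728952137028065 axis dir -1.3367202551950765
```

View pics/fit.png

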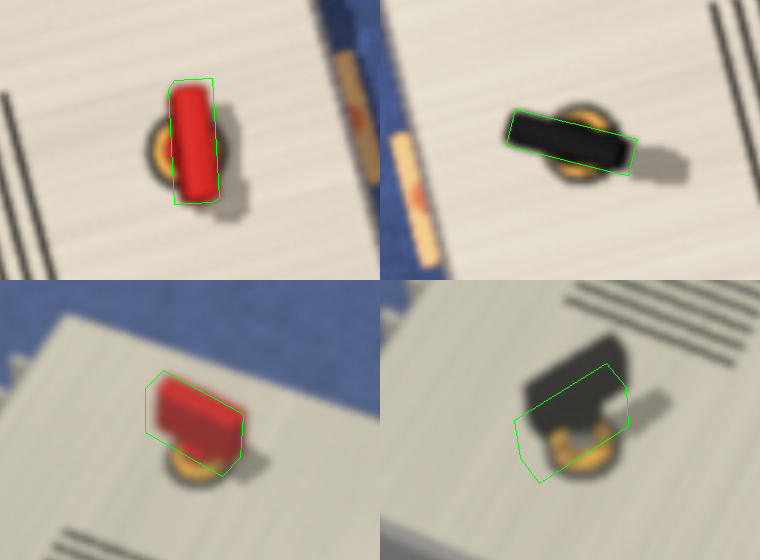

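The crops show the red wing box about right. The black fit is off because its mask was incomplete, so I loosen both masks and refit.

```bash
sed -i 's/(rr>90)&(g<0.45\*rr)&(b<0.45\*rr)/(rr>70)\&(g<0.6*rr)\&(b<0.65*rr)/; s/i.max(2)<55/i.max(2)<95/' fit.py
python3 - <<'E'
from fit import *
im={n:cv2.imread(f"pics/{n}0.png") for n in C}
r=fit(im,"red",{"top":(382,246),"side":(331,226)},.112)
b=fit(im,"black",{"top":(263,276),"side":(286,298)},.126)
print(r,b,np.hypot(*(r[0]-b[0])[:2]),"axis dir",np.arctan2(*(r[0]-b[0])[1::-1]))
v=[]
for n in C:
    i=cv2.resize(im[n],None,fx=4,fy=4)
    for f in(r,b):cv2.polylines(i,[np.round((cv2.convexHull(proj(n,box(f[0])).astype(np.float32))+.5)*4).astype(int)],1,(0,255,0),1)
    for f in (r,b):
        u=(proj(n,[f[0][:3]])[0]*4).astype(int);v.append(i[u[1]-140:u[1]+140,u[0]-190:u[0]+190])
cv2.imwrite("pics/fit2.png",np.vstack([np.hstack(v[:2]),np.hstack(v[2:])]))
E
```

```text
(array([ 0.59028582, -0.02907893,  0.11068878,  0.08061305]), np.float64(0.392979913767426), {'top': 321, 'side': 324}) (array([0.55462843, 0.12239574, 0.11995327, 1.31774326]), np.float64(0.4560830166248253), {'top': 297, 'side': 390}) 0.1556149856998921 axis dir -1.339603777433714
```

View pics/fit2.png

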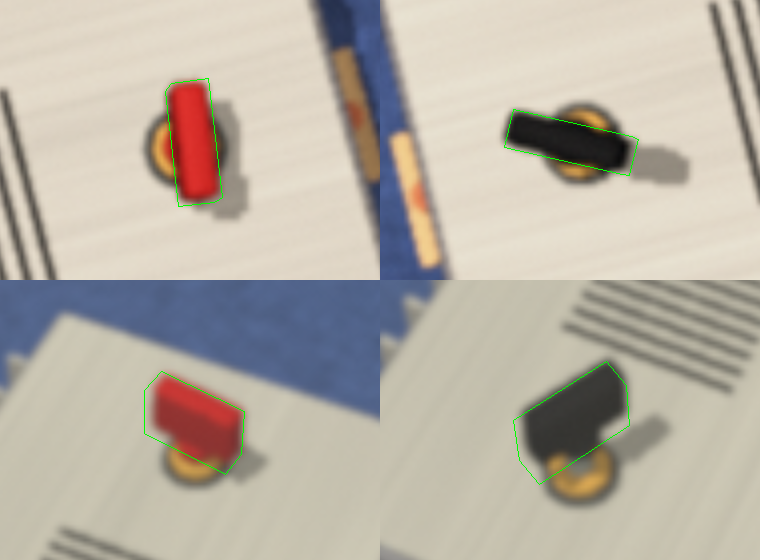

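The fit now holds: the screws are 155.6 mm apart against the given 156, and red z is 0.111 against the expected 0.112. The red wing's yaw is about 0.08. I check wrist range for both half-turn grasps before moving.

```bash
cat > h.py <<'E'
from station import *
import numpy as np
from scipy.spatial.transform import Rotation as Ro
X,Y,W=.5903,-.0291,.081
def ori(w):return (Ro.from_euler('z',w)*Ro.from_euler('x',np.pi)).as_quat()
def st(t=""):
    print(t,"t%.2f"%arm.read_time(),np.round(arm.read_tool_pos(),4),"F",np.round(arm.read_ft_force(),1),"M",np.round(arm.read_wrist_torque(),2),"o%.3f"%arm.read_opening(),"f%.1f"%arm.read_finger_force(),"yaw%.3f"%(Ro.from_quat(arm.read_eef_rot())*Ro.from_euler('x',-np.pi)).as_euler('zyx')[0])
E
python3 - <<'E'
from h import *
for f in(0,np.pi):
  for d in(0,.7,1.5):
    for z in (.28,.19):
      q=arm.ik([X,Y,z],ori(W+f+d));print(f,d,z,None if q is None else np.round(q,2))
st()
E
```

```text
0 0 0.28 [-0.44  0.65  0.77  1.65 -0.51  1.05 -1.  ]
0 0 0.19 [-0.4   0.75  0.7   1.74 -0.61  0.88 -0.92]
0 0.7 0.28 [-0.36  0.61  0.63  1.65 -0.41  1.02 -0.4 ]
0 0.7 0.19 [-0.31  0.71  0.54  1.74 -0.48  0.83 -0.34]
0 1.5 0.28 [-0.27  0.58  0.46  1.64 -0.29  0.99  0.3 ]
0 1.5 0.19 [-0.21  0.68  0.37  1.74 -0.32  0.79  0.32]
3.141592653589793 0 0.28 [-0.08  0.55  0.14  1.64 -0.09  0.96  1.75]
3.141592653589793 0 0.19 [ 0.01  0.65  0.    1.73 -0.    0.76  1.66]
3.141592653589793 0.7 0.28 [ 0.04  0.55 -0.04  1.63  0.03  0.96  2.34]
3.141592653589793 0.7 0.19 [ 0.12  0.66 -0.17  1.72  0.14  0.77  2.23]
3.141592653589793 1.5 0.28 [-0.59  0.79  1.13  1.65 -0.77  1.2  -2.41]
3.141592653589793 1.5 0.19 [ 0.26  0.68 -0.41  1.72  0.35  0.81  2.84]
 t0.10 [0.1706 0.6267 0.3028] F [0.8 1.  0.2] M [-0.04 -0.03  0.03] o1.000 f0.0 yaw2.876
```

```bash
python3 - <<'E'
from h import *
arm.movep([X,Y,.28],ori(W));st("above")
arm.line_to([X,Y,.1735],.08);st("down")
arm.move_gripper(0.0,50);st("grip")
E
```

```text
above t2.85 [ 0.5905 -0.0277  0.2798] F [ 0.3  1.  -1.3] M [-0.02 -0.04 -0.  ] o1.000 f0.0 yaw0.083
down t4.33 [ 0.5906 -0.0292  0.1741] F [-1.1 -0.9  0.2] M [-0.04 -0.04  0.02] o0.997 f0.0 yaw0.081
grip t5.00 [ 0.5904 -0.0305  0.1738] F [ 0.4 -3.1  0.4] M [-0.63  0.01  0.08] o0.125 f52.7 yaw0.080
```

Gripped at an opening of about 11 mm, so the wing is between the pads. It pulled the tool 1.3 mm in y, and I take that as the better centre.

```bash
python3 - <<'E'
from h import *
import cv2
p=[X,-.0308]
arm.line_to([*p,.1735+.010],.03);st("lift10")
arm.line_to([*p,.1735+.018],.03);arm.pause(.2);st("lift18")
cv2.imwrite("pics/side1.png",cv2.resize(snapshot("side")[140:350,200:480],None,fx=2.5,fy=2.5))
E
```

```text
lift10 t5.49 [ 0.5904 -0.0307  0.1833] F [ 2.8 -2.9 -6.1] M [-0.56 -0.54 -0.02] o0.135 f51.8 yaw0.081
lift18 t6.11 [ 0.5904 -0.0307  0.1914] F [ 3.  -2.7 -8.1] M [-0.58 -0.78 -0.01] o0.128 f51.5 yaw0.081
```

View pics/side1.png

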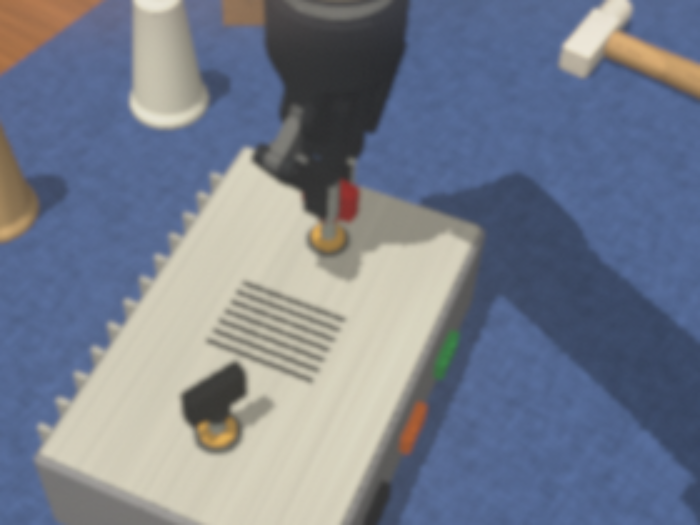

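The wing is up in the fingers at (345,200) of the crop, with its neck showing above the ferrule. The 8 N pull matches the spring. Now I turn it in steps.

```bash
python3 - <<'E'
from h import *
p=[X,-.0308,.1915]
for d in(.15,.4,.65,.9,1.15,1.38):
    arm.line_to(p,.05,ori(W+d));st(d)
    F=np.array(arm.read_ft_force())
    if np.hypot(*F[:2])>30 or abs(arm.read_wrist_torque()[2])>1.5:print("stop");break
arm.pause(.2);st("end")
E
```

```text
0.15 t6.46 [ 0.5903 -0.0307  0.1915] F [ 3.4 -2.4 -6.9] M [-0.43 -0.72  0.09] o0.131 f51.5 yaw0.229
0.4 t6.86 [ 0.5903 -0.0306  0.1915] F [ 3.4 -1.3 -8. ] M [-0.31 -0.68  0.1 ] o0.124 f51.5 yaw0.478
0.65 t7.26 [ 0.5902 -0.0306  0.1914] F [ 3.3 -0.7 -7.8] M [-0.2  -0.71  0.04] o0.126 f51.5 yaw0.728
0.9 t7.66 [ 0.5901 -0.0305  0.1913] F [ 3.6 -0.6 -7.4] M [-0.11 -0.6   0.03] o0.131 f51.5 yaw0.978
1.15 t8.06 [ 0.59   -0.0305  0.1913] F [ 3.   0.1 -8.2] M [ 0.07 -0.49  0.05] o0.131 f51.5 yaw1.228
1.38 t8.44 [ 0.5899 -0.0305  0.1913] F [ 1.3  0.7 -7.1] M [ 0.07 -0.38  0.01] o0.126 f51.5 yaw1.457
end t8.64 [ 0.5899 -0.0305  0.1913] F [ 2.   0.7 -7.7] M [ 0.21 -0.35 -0.03] o0.129 f51.5 yaw1.459
```

```bash
python3 - <<'E'
from h import *
import cv2
p=[.5902,-.0306,.1915]
for d in(1.43,1.48):
    arm.line_to(p,.05,ori(W+d));st(d)
    if abs(arm.read_wrist_torque()[2])>.5:break
p[2]=.1735+.0148;arm.line_to(p,.03);arm.pause(.2);st("lowered")
arm.move_gripper(1.0);arm.pause(.2);st("open")
arm.line_to([p[0],p[1],.29],.1);st("up")
arm.movep([.45,-.3,.30],ori(W+1.4));st("away")
for n in("top","side"):cv2.imwrite(f"pics/{n}2.png",snapshot(n))
from fit import *
im={n:cv2.imread(f"pics/{n}2.png") for n in C}
print(fit(im,"red",{"top":(384,246),"side":(331,218)},.126))
print(fit(im,"black",{"top":(263,276),"side":(286,298)},.126))
cv2.imwrite("pics/e.png",np.hstack([cv2.resize(im["top"][150:350,200:400],None,fx=2,fy=2),cv2.resize(im["side"][150:350,220:420],None,fx=2,fy=2)]))
E
```

```text
1.43 t8.89 [ 0.5899 -0.0306  0.1913] F [ 1.6  0.6 -8.7] M [ 0.2  -0.28 -0.26] o0.126 f51.6 yaw1.508
1.48 t9.14 [ 0.5899 -0.0306  0.1914] F [ 1.2  0.9 -7.5] M [ 0.27 -0.24 -1.05] o0.125 f54.9 yaw1.556
lowered t9.60 [ 0.59   -0.0306  0.1883] F [ 0.4  1.6 -6.4] M [ 0.22  0.06 -1.09] o0.129 f56.2 yaw1.560
open t10.51 [ 0.5902 -0.0306  0.1883] F [ 1.3  0.1 -0.3] M [-0.02  0.03 -0.03] o1.002 f0.0 yaw1.561
up t11.68 [ 0.5898 -0.0305  0.2892] F [ 0.2  0.2 -0.9] M [-0.04  0.02 -0.02] o0.999 f0.0 yaw1.561
away t12.84 [ 0.4514 -0.2983  0.2997] F [0.4 0.2 0.4] M [-0.01 -0.    0.06] o0.997 f0.0 yaw1.484
(array([ 0.59002038, -0.02975949,  0.12432759,  1.53679983]), np.float64(0.4451251257046428), {'top': 327, 'side': 288})
(array([0.55476802, 0.12244672, 0.11937937, 1.29716938]), np.float64(0.45236666794371727), {'top': 297, 'side': 389})
```

View pics/e.png

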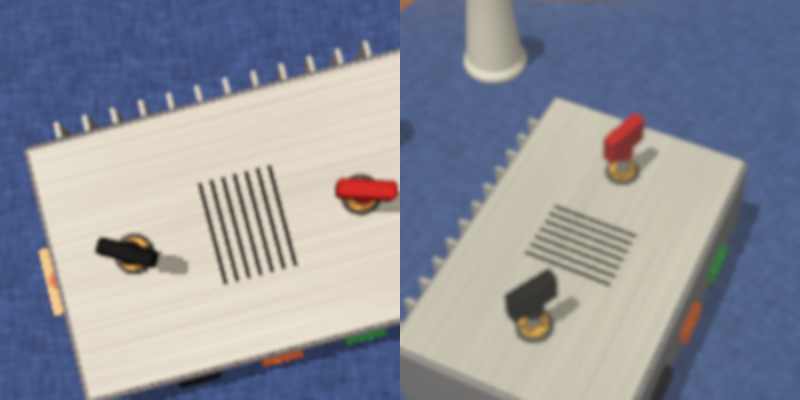

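The red wing, at (367,189) in the top crop and (623,138) in the side crop, is turned about 1.46 rad and stands about 14 mm higher. The black screw hasn't moved and the arm is clear, so I hand in.

```bash
python3 -c "
from station import *
print(ticket.finish_job())"
```

```text
the job is handed in; nothing more can be done
None
```

I lifted the red screw 18 mm, turned it anticlockwise to its stop and let go; it stays parked about 14 mm out, the black screw has not moved, the arm is clear, and the job is handed in with no verdict returned.

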